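# Clamp a pipe piece onto the leak-test stand

### The arm

A 7-joint arm with a two-finger parallel gripper is mounted at the origin on the work surface. World frame = base frame: x ahead of the robot, y to its left, z up, the work surface at z = 0. Lengths are in m, angles in rad, forces in N, time in s.
With the tool pointing down it reaches from about 0.425 to 0.875 m from the base axis. Payload 4.7 kg.
Tool frame: the origin (TCP) lies on the front face of the gripper's body, between the roots of the fingers; the fingertips stand 73 mm ahead of it and the grasp point (between the pads) lies 54 mm ahead of it (env.grip_depth is the distance from the TCP to the grasp point, in m); z points along the fingers, y is the line along which they close (so a half turn about z gives the same grasp; the last joint's range is limited). The gripper opens to 85 mm and grips with 20 to 120 N. Pads are 22 mm wide; open, the fingers measure 114 mm over their backs; the gripper's body (76 mm by 85 mm) begins 54 mm behind the grasp point. The pads swing forward as they close: fully open they stand 13 mm farther back than shut.
Start: joints at [0.014, 0.321, -0.07, 1.45, 0.023, 1.371, -0.057], TCP at [0.65, -0, 0.304] pointing down, gripper open.
Joint ranges: [-2.86, 2.86], [-0.3, 2.09], [-1.38, 1.24], [0.06, 2.45], [-1.56, 4.7], [0.09, 2.05], [-2.69, 2.69]. Speed limits (rad/s): [2.57, 2.57, 3.14, 3.14, 3.14, 3.14, 3.14].

### API

Orientations are given as a unit quaternion [x, y, z, w].
In Python, from bench import env gives the robot as it stands.
- The arm moves only by the tool step_arm, never from a script. Its argument "moves" is a list of rows, each a list of 2 entries, a list of its own where there are three numbers: the shift along the tool's x, y, z each as a share of 750 mm, from -1 to 1, then the turn about the tool's z as a share of 360 degrees, from -1 to 1. In form: [[[tx, ty, tz], turn], ...]. A call has 1 to 5 rows; each row shifts and turns the commanded pose from where the row before left it, along the tool's axes as they then stand; what a row does not reach is not made up. A row lasts 1/8 s, in which the tool goes at most 62.5 mm and 10.7 degrees, less where a joint would pass 70% of its speed; a pose out of reach is approached as far as the arm can. A call with a number of a shift or a turn outside -1 to 1 is refused whole. A call with a gripper value outside its range is refused whole. "jaw" is the closure, from 0 (fully open) to 1 (shut), set as the call begins (left out, the last holds). The fingers move at their own pace and stop on an object; "grip_force" is the grip in N (left out, the last holds). Time passes only in rows, so rows that do not move let the fingers close. It gives the time, the measured TCP pose, the force, the opening and the grip force at its end, in the units of the state.
- env.read_state(): the state, without advancing time (a new reading comes with each control period).
- env.snapshot(name): name is "scene" or "side" or "wrist"; returns the picture (480x640x3 uint8, red, green, blue); there is no depth.
- env.get_calibration(name): a dict with "K" (3x3 intrinsics, pixels), "k1" (the pictures are not rectified: a ray, as slopes to the right and down, at radius r is drawn at 1 + k1 r^2 times it, then the intrinsics apply), "R" (3x3) and "t" (3): a world point X has camera coordinates R X + t. Camera axes: x right, y down, z forward; pixel columns grow to the right and rows downward; lengths in m; the calibration is good to about 2 mm. A picture is of the moment at which its call begins: read the wrist's pose just before it. get_calibration takes no time and is no camera call; for the wrist camera it gives the pose at the moment of the call.
- env.job_done(): hands the job in; it is judged then, once.
The state is a dict: "clock": time; "qpos": joint angles; "joint_velocities": joint speeds; "tau": joint torques, N m; "position": TCP position; "tool_rot": TCP orientation; "ft_force": force on the tool from outside, world axes, zero at the start; "ft_torque": the same for the moment, N m; "width": opening from 0.0 (shut) to 1.0 (fully open); "gripper_force": force on a finger pad.
Only numpy, scipy, OpenCV 4.12 (cv2) and the standard library are available. Lean on these libraries where they do the work, as an engineer would, in place of code of your own. Each camera call takes 0.05 s, during which the arm holds its last target. There are 200 camera calls.

### The job

Put the flanged steel pipe piece on the test stand: set it flange down on the black gasket, slide it sideways under the lip of the clamp's fixed half until it beds, and let go. Then swing the loose half round both flanges and, the red lever still open, bed it by pressing it home with 10 to 15 N and not harder, before you swing the lever over until the clamp is fully latched. Go by feel, never loading the clamp with more than 30 N, and leave the other things on the counter where they are.

Things in the scene. Friction and masses are not known exactly. Their poses are not given: they have to be found in the camera images.
- stand: leak-test stand, fixed: grey foot 170 x 170 x 16 mm, steel tube 51 mm across, level flange 64 mm across at 90 mm height, hinged clamp ring round it. Origin under the foot on the tube's axis, z up. In its own axes the ring's hinge is at +x, the latch at -x, the fixed half at -y, the swinging half at +y. Ring, ears and lever lie 78 to 104 mm over the counter, free below. Load none of it over 30 N
- seat (a point): middle of the joint on the tube's axis, 92 mm over the counter; axes as the stand's. The black gasket fixed here has its face, where the piece rests, at 92 to 93 mm. The ring's lips overhang to 27.5 mm from the axis (groove bottom 34.5), so set the piece down on the gasket 18 to 22 mm to +y of here, then slide it to -y till it beds (6 N will do), 0 to 3 mm short of here. Clamped: within 3 mm
- piece: loose thick-walled steel tube piece 51 mm across, 62 mm tall, upright on its flange, 0.5 to 0.7 kg. Flange 64 mm across, rim 3 mm thick, back sloping 45 degrees up to the tube at 9.6 mm. Origin: middle of the flange face (underside), z up along the tube; yaw does not matter. Grip the tube from above, pads about 40 mm over the flange face so that the fingers clear the ring; grip with 25 N
- jaw (a joint): angle of the clamp's swinging half, rad: 0 when the gasket is thinnest, opening clockwise seen from above to 1.75; starts at 0.8 to 1.2. Light friction, stays where left. Swung in, it beds on the piece somewhere between -0.01 and 0.12, depending on the gasket, and is springy from there (2 to 6 N per mm): press 10 to 15 N at the thumb plate, never over 18 N. Let go of it before throwing the lever
- jaw_hinge (a point): vertical axis of the swinging half, 46 mm from the tube's axis towards the stand's +x, 91 mm over the counter; axes as the stand's
- thumb_plate (a point): middle of the outer face of the plate on the swinging half's ear, the place to push; plate 26 mm long, 18 mm high. Axes turn with the half: +y points out of the face, push along -y. From the hinge it lies -98 mm along this x and 18 mm along this y; with the half at 0 that is 52 mm to -x and 18 mm to +y of the tube's axis
- lever (a joint): angle of the red hook lever, rad: 0 = latched at its stop, opening counter-clockwise seen from above to 2.1; starts at 1.3 to 1.9. Its claw catches the spring-loaded pin in the swinging half's ear at about 0.4 to 1.1 and draws it out up to 14 mm. Pushed at the handle, the load climbs to 2 to 12 N until about 0.2, then it drops over centre to the stop at 0 and stays
- lever_pivot (a point): vertical axis of the lever, on the fixed half's ear, 72 mm towards the stand's -x and 11 mm towards its -y from the tube's axis, 91 mm over the counter; axes as the stand's
- lever_grip (a point): where to push the lever: middle of the red handle's section, 20 mm from its free end. Handle: straight bar 53 mm long, 8 mm thick, 16 mm high. Axes turn with the lever: from the pivot this point is -4.4 mm along x and 74.2 mm along y; the bar runs along (0.17, 0.985), the outer face to push on looks along (-0.985, 0.17)
- plain_tube: bystander: copper-coloured plain tube, 49 mm across, 85 mm tall, no flange, upright. Origin under its middle
- spare_half: bystander: spare steel half ring lying flat, about 80 mm across. Origin near its middle
- grease: bystander: green tin, 64 mm across, 55 mm tall. Origin under its middle
- wrench: bystander: wrench 170 mm long lying flat. Origin under its middle
- mug: bystander: white mug, 80 mm across, 90 mm tall. Origin under its middle
- model_engine: bystander: red model fire engine 150 mm long, 70 mm tall. Origin under its middle

How it is judged:
On the way, in this order (a step that is already met when the one before it is completed fails the run):
1. the piece stands flat on the gasket, slid under the lip of the fixed half (within 6 mm of the seat sideways) and let go, with the swinging half still open (horizontal distance between piece and seat below 0.006 m and z of piece in the frame of seat between -0.002 and 0.002 m and angle between piece's own z axis and vertical below 0.04 rad and contact force between the fingers and piece below 0.2 N and value of joint jaw above 0.2 rad), for 0.2 s.
2. the swinging half is pressed against the flanges (over 40 N between clamp and piece, which takes some 7 N at the thumb plate) while the lever is still open (over 1.15 rad) (value of joint jaw below 0.15 rad and value of joint lever above 1.15 rad and contact force between piece and stand above 40 N), for 0.1 s.
At the end, for the whole second after the job is handed in: The lever is latched (within 0.06 rad of its stop) and the swinging half closed (below 0.15 rad) and squeezing the piece with over 10 N, the piece upright between the halves, its flange face within 3 mm sideways and 2 mm in height of the seat, tilted by less than 0.03 rad, everything at rest (value of joint lever below 0.06 rad and value of joint jaw below 0.15 rad and contact force between piece and stand above 10 N and horizontal distance between piece and seat below 0.003 m and z of piece in the frame of seat between -0.002 and 0.002 m and angle between piece's own z axis and vertical below 0.03 rad and linear speed of piece below 0.01 m/s); the robot touches nothing.
It fails at once if the robot presses on the stand, its clamp or its lever with more than 30 N (contact force between any of the fingers, the arm and stand above 30 N).
It fails at once if the robot beds the swinging half (below 0.2 rad, lever still open above 1.15 rad) with more than 18 N (contact force between any of the fingers, the arm and stand above 18 N and value of joint jaw below 0.2 rad and value of joint lever above 1.15 rad).
It fails at once if while the clamp is open, the piece is pressed against the stand with more than 40 N (contact force between piece and stand above 40 N and value of joint jaw above 0.2 rad).
It fails at once if one of the other things is moved by more than 30 mm (distance of any of plain_tube, spare_half, grease, wrench, mug, model_engine from where it was at the start of the episode above 0.03 m).
It also fails if it takes over 70 s, if anything falls off the work surface, if the arm or the gripper's body presses on something with over 40 N, if the wrist force passes 120 N, or if a joint passes its speed limit or range.

## Working session

There is one attempt and no reset: what is moved stays moved. The work goes in short steps, Python scripts to look and compute and a tool call to move; the robot and the scene stay as the last step left them, time stands still between calls to the robot, and variables do not carry over. Pictures are saved under pics/ and viewed, at most 10 in all, crops included, and the job is handed in when it is done.

Besides the shell and the picture viewer there is one more tool, called after ">>>" by a JSON object that holds its "api" and its "payload", one argument or row to a line. step_arm: Moves the arm, as the interface text tells. Its arguments: {"type":"object","properties":{"moves":{"type":"array"},"jaw":{"type":"number"},"grip_force":{"type":"number"}},"required":["moves"]}

```bash
mkdir -p pics; ls; cat > h.py <<'E'
import numpy as np, cv2
from bench import env
def snap(n,f):
    c=env.get_calibration(n); im=env.snapshot(n); cv2.imwrite('pics/'+f+'.png',im[:,:,::-1]); 
    np.savez('pics/'+f+'.npz',**{k:np.array(c[k]) for k in('K','k1','R','t')}); return im
def cal(f): return dict(np.load('pics/'+f+'.npz'))
def ray(c,u,v):
    K=c['K'];d=np.array([(u-K[0,2])/K[0,0],(v-K[1,2])/K[1,1]]);s=d.copy()
    for _ in range(30): s=d/(1+c['k1']*(s@s))
    R=c['R'];o=-R.T@c['t'];return o,R.T@np.array([s[0],s[1],1])
def pix2z(f,u,v,z):
    o,d=ray(cal(f),u,v);return o+d*(z-o[2])/d[2]
def proj(f,X):
    c=cal(f);p=np.atleast_2d(X)@c['R'].T+c['t'];s=p[:,:2]/p[:,2:];s=s*(1+c['k1']*(s**2).sum(1,keepdims=True))
    return s@c['K'][:2,:2].T+c['K'][:2,2]
E
python3 - <<'E'
from h import *
for n in('scene','side','wrist'):
    snap(n,n+'0'); c=cal(n+'0'); print(n,(-c['R'].T@c['t']).round(3),c['R'].round(2).tolist(),c['K'].round(0).tolist(),c['k1'])
print(env.read_state())
E
```

```text
pics
scene [1.257 0.32  0.95 ] [[-0.42, 0.91, -0.01], [0.69, 0.31, -0.65], [-0.58, -0.28, -0.76]] [[447.0, 0.0, 319.0], [0.0, 447.0, 242.0], [0.0, 0.0, 1.0]] 0.01043674346750844
side [0.374 0.675 0.793] [[-0.94, -0.34, 0.01], [-0.24, 0.66, -0.71], [0.24, -0.67, -0.7]] [[439.0, 0.0, 317.0], [0.0, 439.0, 240.0], [0.0, 0.0, 1.0]] -0.05682258783445941
wrist [0.65  0.071 0.374] [[1.0, -0.0, -0.0], [-0.0, -0.96, 0.28], [-0.0, -0.28, -0.96]] [[368.0, 0.0, 315.0], [0.0, 368.0, 240.0], [0.0, 0.0, 1.0]] -0.035993502735313175
{'clock': 0.15, 'qpos': array([ 0.01412277,  0.32168614, -0.07010264,  1.45137963,  0.02254653,
        1.37081495, -0.05692745]), 'joint_velocities': array([ 0.0007869 , -0.00245689,  0.00102699, -0.00555379,  0.00184642,
        0.00016867,  0.00196905]), 'tau': array([ 4.86840745e-04, -4.94090402e+01, -3.82246608e-01, -3.14684451e+01,
        1.31496685e-02,  8.20941757e-03, -6.77807677e-07]), 'position': array([ 6.49702395e-01, -2.85918483e-05,  3.03060698e-01]), 'tool_rot': array([ 7.07113604e-01,  7.07099559e-01, -5.40920172e-04, -5.21072941e-04]), 'ft_force': array([-0.97707777,  0.06758879, -0.65717833]), 'ft_torque': array([ 0.01984525, -0.02107607, -0.00381477]), 'gripper_force': 0.0, 'width': 1.0037428498161618}
```

View pics/scene0.png

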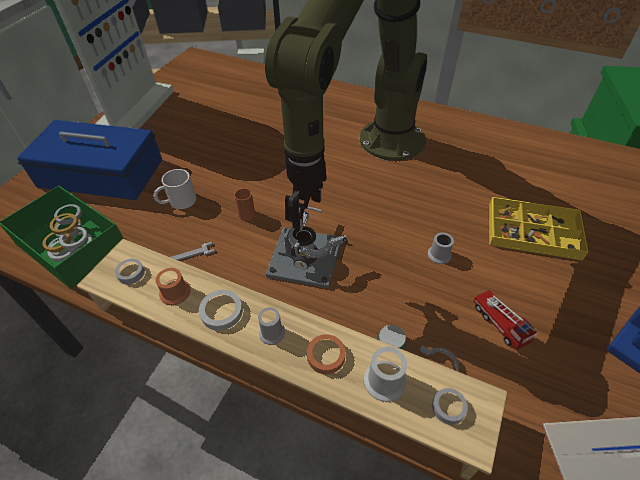

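View pics/side0.png

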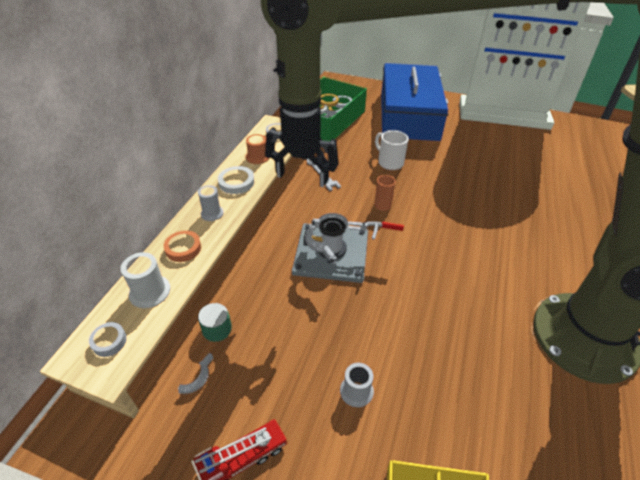

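View pics/wrist0.png

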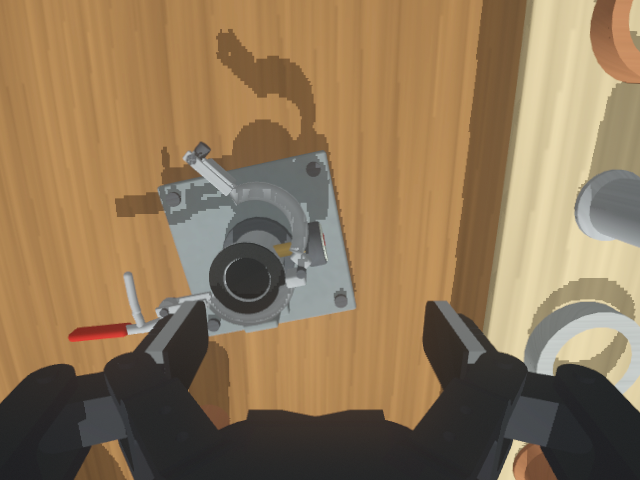

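The wrist view shows the foot corners at (159,187), (326,152) and (355,308), the gasket around (247,278), the red lever at the left (70–130,333) and the open half's ear at (195,155). The piece is at about (441,248) in the scene view and (358,385) in the side view.

```bash
python3 - <<'E'
from h import *
A=[pix2z('wrist0',*p,.016)[:2] for p in((159,187),(326,152),(355,308),(190,337))]
print(np.round(A,4)); print('ctr',(A[0]+A[2])/2)
for i in((0,1),(1,2)):
    d=A[i[1]]-A[i[0]];print(np.linalg.norm(d),np.degrees(np.arctan2(d[1],d[0])))
print('gask',pix2z('wrist0',248,278,.092))
# piece
print('piece top side',pix2z('side0',359,375,.062),'scene',pix2z('scene0',443,240,.062))
print('piece base side',pix2z('side0',358,392,0.003),'scene',pix2z('scene0',440,257,0.003))
for n,(u,v),s in(('scene0',(315,245),5),('side0',(340,245),5),('side0',(358,385),6)):
    im=cv2.imread(f'pics/{n}.png')[v-50:v+50,u-66:u+67];cv2.imwrite(f'pics/c_{n}_{u}.png',cv2.resize(im,None,fx=3,fy=3,interpolation=cv2.INTER_CUBIC))
a=[cv2.imread(f'pics/c_{x}.png') for x in('scene0_315','side0_340')]
cv2.imwrite('pics/m1.png',np.hstack(a))
b=cv2.imread('pics/scene0.png')[215:282,400:489];s=cv2.imread('pics/side0.png')[350:417,315:404]
cv2.imwrite('pics/m2.png',cv2.resize(np.hstack([b,s]),None,fx=4.4,fy=4.4,interpolation=cv2.INTER_CUBIC))
E
```

```text
[[ 0.4969  0.0209]
 [ 0.6601  0.0538]
 [ 0.6925 -0.1091]
 [ 0.5114 -0.1448]]
ctr [ 0.59469088 -0.0440705 ]
0.16654370649063874 11.386835795205467
0.16611165752100823 -78.75355921996524
gask [ 0.59450216 -0.04367287  0.092     ]
piece top side [0.43107656 0.28092015 0.062     ] scene [0.43472624 0.28156209 0.062     ]
piece base side [0.42754361 0.28389211 0.003     ] scene [0.44268195 0.28729723 0.003     ]
```

View pics/m2.png

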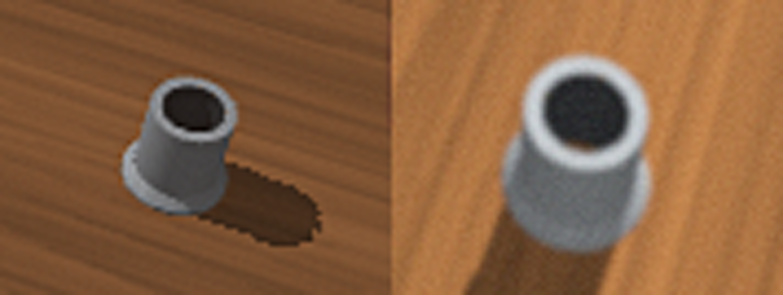

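>>> {"api": "step_arm", "payload": {
  "moves": [
    [[0.0375,-0.029,0.004],0],
    [[0.0375,-0.029,0.004],0],
    [[0.0375,-0.029,0.004],0],
    [[0.0375,-0.029,0.004],0],
    [[0.0375,-0.029,0.004],0]
  ],
  "jaw": 0,
  "grip_force": 25
}}

```text
clock: 0.78
position: [0.5403, 0.1414, 0.2885]
tool_rot: [0.707, 0.707, -0.0, -0.0]
ft_force: [0.8, -0.1, 0.7]
width: 1.0
gripper_force: 0.0
```

>>> {"api": "step_arm", "payload": {
  "moves": [
    [[0.0375,-0.029,0.004],0],
    [[0.0375,-0.029,0.004],0],
    [[0.0375,-0.029,0.004],-0.0105],
    [[0.03,-0.02,0.004],-0.0105],
    [[0,0,0],-0.0105]
  ]
}}

```text
clock: 1.4
position: [0.4575, 0.2491, 0.2767]
tool_rot: [0.63, 0.776, -0.0, -0.0]
ft_force: [0.4, -0.1, -0.4]
width: 1.0
gripper_force: 0.0
```

```bash
cat >> h.py <<'E'
from scipy.spatial.transform import Rotation as Ro
def go(target,yaw=None):
    s=env.read_state();R=Ro.from_quat(s['tool_rot']);d=np.array(target)-s['position']
    x=R.apply([1,0,0]);cy=np.degrees(np.arctan2(x[1],x[0]))-90
    print('pos',s['position'].round(4),'yaw',cy.round(2),'tool mm',(R.inv().apply(d)*1000).round(1),'share',(R.inv().apply(d)/.75).round(4), 'clk',s['clock'],'F',s['ft_force'].round(2),'tilt',R.apply([0,0,1]).round(4))
E
python3 - <<'E'
from h import *
go([.433,.281,.25]); im=snap('wrist','w1'); print(proj('w1',[[.433,.281,.062]]))
E
```

```text
pos [0.4575 0.2491 0.2767] yaw 11.86 tool mm [ 36.2 -17.5  26.7] share [ 0.0483 -0.0233  0.0356] clk 1.4 F [ 0.38 -0.1  -0.42] tilt [-6.e-04  3.e-04 -1.e+00]
[[291.95676675 179.89332437]]
```

View pics/w1.png

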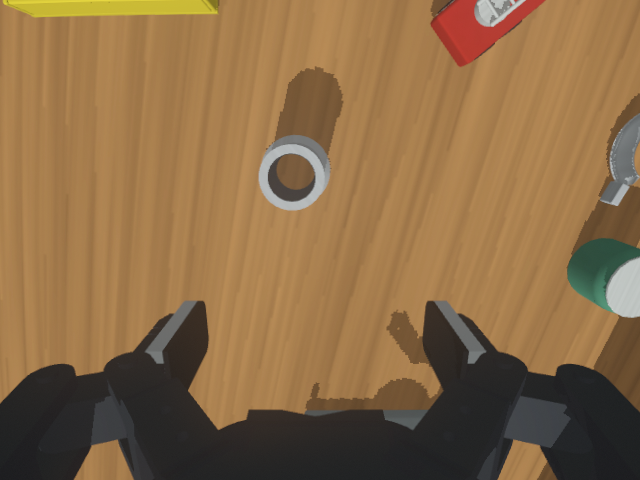

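The piece's top rim is centred near (293.5,176), about 4 px from the prediction. The path down is clear.

```bash
python3 - <<'E'
from h import *
im=cv2.imread('pics/w1.png');g=im.min(2);m=np.zeros_like(g);m[130:220,240:345]=(g[130:220,240:345]>150)*255
c,_=cv2.findContours(m,0,1);c=max(c,key=cv2.contourArea);(u,v),ax,_=cv2.fitEllipse(c);print(u,v,ax)
p=pix2z('w1',u,v,.062);print(p); go([p[0],p[1],.094])
E
```

```text
291.8484191894531 176.74143981933594 (64.57270050048828, 67.50399780273438)
[0.43246166 0.28335941 0.062     ]
pos [0.4585 0.2479 0.2767] yaw 11.85 tool mm [ 40.1 -18.2 182.7] share [ 0.0535 -0.0243  0.2436] clk 1.45 F [-0.17  0.55  0.07] tilt [-1.e-04 -2.e-04 -1.e+00]
```

>>> {"api": "step_arm", "payload": {
  "moves": [
    [[0.0267,-0.0121,0],0],
    [[0.0267,-0.0121,0.03],0],
    [[0,0,0.06],0],
    [[0,0,0.06],0],
    [[0,0,0.02],0]
  ]
}}

```text
clock: 2.08
position: [0.4326, 0.281, 0.1467]
tool_rot: [0.634, 0.774, -0.002, -0.001]
ft_force: [-0.8, -0.7, 0.1]
width: 0.999
gripper_force: 0.0
```

```bash
python3 - <<'E'
from h import *
go([.4325,.2834,.094])
E
```

```text
pos [0.4326 0.281  0.1467] yaw 11.35 tool mm [ 2.4  0.6 52.7] share [0.0033 0.0008 0.0703] clk 2.075 F [-0.78 -0.74  0.11] tilt [-0.0041 -0.0027 -1.    ]
```

>>> {"api": "step_arm", "payload": {
  "moves": [
    [[0.003,0.001,0.03],0],
    [[0,0,0.03],0],
    [[0,0,0.01],0],
    [[0,0,0],0]
  ]
}}

```text
clock: 2.58
position: [0.4346, 0.2846, 0.0974]
tool_rot: [0.634, 0.773, 0.0, 0.0]
ft_force: [0.2, 0.1, -0.1]
width: 1.0
gripper_force: 0.0
```

>>> {"api": "step_arm", "payload": {
  "moves": [
    [[0,0,0],0],
    [[0,0,0],0],
    [[0,0,0],0],
    [[0,0,0],0],
    [[0,0,0],0]
  ],
  "jaw": 1,
  "grip_force": 25
}}

```text
clock: 3.2
position: [0.4342, 0.2847, 0.0978]
tool_rot: [0.634, 0.774, 0.0, 0.0]
ft_force: [-2.3, -0.7, 6.4]
width: 0.588
gripper_force: 26.3
```

```bash
python3 - <<'E'
from h import *
go([.4325,.2834,.094]);print(env.read_state()['width'])
E
```

```text
pos [0.4342 0.2847 0.0978] yaw 11.34 tool mm [-0.9 -1.9  3.8] share [-0.0012 -0.0026  0.005 ] clk 3.2 F [-2.33 -0.73  6.39] tilt [ 4.e-04  1.e-04 -1.e+00]
0.5878216417805796
```

>>> {"api": "step_arm", "payload": {
  "moves": [
    [[0,0,-0.02],0],
    [[0,0,-0.05],0],
    [[0,0,-0.06],0],
    [[0,0,-0.06],0],
    [[0,0,-0.02],0]
  ]
}}

```text
clock: 3.82
position: [0.4351, 0.2851, 0.2574]
tool_rot: [0.634, 0.774, 0.002, 0.001]
ft_force: [1.0, 0.3, -6.2]
width: 0.592
gripper_force: 28.5
```

```bash
python3 - <<'E'
from h import *
go([.5907,-.0243,.25])
E
```

```text
pos [0.4351 0.2851 0.2574] yaw 11.34 tool mm [-334.    91.7    7.4] share [-0.4453  0.1223  0.0098] clk 3.825 F [ 1.05  0.25 -6.17] tilt [ 0.0047  0.0024 -1.    ]
```

>>> {"api": "step_arm", "payload": {
  "moves": [
    [[-0.03,0.008,0],0],
    [[-0.05,0.0137,0],0],
    [[-0.055,0.015,0],0],
    [[-0.055,0.015,0],0],
    [[-0.055,0.015,0],0]
  ]
}}

```text
clock: 4.45
position: [0.5189, 0.1126, 0.2525]
tool_rot: [0.634, 0.774, -0.001, -0.001]
ft_force: [-0.2, 0.6, -5.0]
width: 0.591
gripper_force: 28.4
```

>>> {"api": "step_arm", "payload": {
  "moves": [
    [[-0.055,0.015,0],0],
    [[-0.055,0.015,0],0],
    [[-0.04,0.012,0],0],
    [[-0.02,0.006,0],0],
    [[0,0,0],0]
  ]
}}

```text
clock: 5.08
position: [0.5794, -0.0044, 0.2532]
tool_rot: [0.634, 0.773, -0.001, -0.001]
ft_force: [-0.5, -0.0, -5.8]
width: 0.589
gripper_force: 28.3
```

>>> {"api": "step_arm", "payload": {
  "moves": [
    [[0,0,0],0],
    [[0,0,0],0]
  ]
}}

```text
clock: 5.32
position: [0.5793, -0.0019, 0.2544]
tool_rot: [0.633, 0.774, 0.0, -0.0]
ft_force: [0.5, 0.4, -4.6]
width: 0.587
gripper_force: 28.3
```

```bash
python3 - <<'E'
from h import *
go([.5907,-.0243,.205]); a=snap('scene','s2');b=snap('side','d2');go([.5907,-.0243,.205])
def cr(im,u,v): return im[v-70:v+30,u-66:u+67]
m=cv2.resize(np.hstack([cr(a,315,265),cr(b,335,270)]),None,fx=3,fy=3,interpolation=cv2.INTER_CUBIC);cv2.imwrite('pics/m3.png',m[:,:,::-1])
E
```

```text
pos [ 0.5793 -0.0019  0.2544] yaw 11.49 tool mm [-24.2   6.7  49.4] share [-0.0323  0.0089  0.0659] clk 5.325 F [ 0.53  0.4  -4.62] tilt [-1.e-04  6.e-04 -1.e+00]
pos [ 0.5795 -0.0026  0.2546] yaw 11.44 tool mm [-23.5   6.7  49.6] share [-0.0313  0.0089  0.0661] clk 5.425 F [ 0.31  0.03 -4.94] tilt [ 2.e-04  2.e-04 -1.e+00]
```

View pics/m3.png

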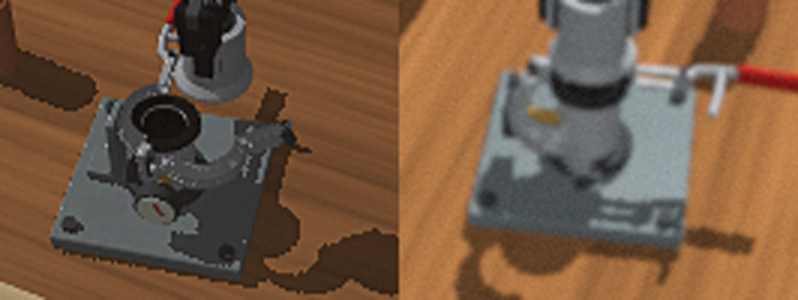

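The piece hangs upright, clear of the open ring. In the scene view the gasket is at about (304.7,234.3).

```bash
python3 - <<'E'
from h import *
print(pix2z('s2',304.7,234.3,.0925), pix2z('side0',333,226,.0925))
# dark-gasket centroid in wrist0 & scene
for n,(u0,u1,v0,v1) in(('wrist0',(195,300,230,325)),('scene0',(290,318,225,248)),('s2',(285,325,220,250)),('side0',(315,350,212,240))):
    im=cv2.imread(f'pics/{n}.png').max(2)[v0:v1,u0:u1]; m=((im<55)*255).astype('uint8')
    c,_=cv2.findContours(m,0,1);c=max(c,key=cv2.contourArea);e=cv2.fitEllipse(c);u,v=e[0][0]+u0,e[0][1]+v0
    print(n,round(u,1),round(v,1),np.round(e[1],1),pix2z(n,u,v,.0925).round(4))
# flange rim predicted in s2
t=np.linspace(0,6.28,9);P=np.c_[.5795+.032*np.cos(t),-.0026+.032*np.sin(t),0*t+.157]
q=proj('s2',P);print(((q-[249,195])*3).round(0).tolist())
q=proj('d2',P);print(((q-[269,200])*3+[399,0]).round(0).tolist())
E
```

```text
[ 0.58912047 -0.04319379  0.0925    ] [ 0.59140741 -0.04699054  0.0925    ]
wrist0 247.0 277.7 [39.2 42.5] [ 0.5938 -0.0432  0.0925]
scene0 303.3 235.9 [19.2 24.4] [ 0.5954 -0.0442  0.0925]
s2 303.5 236.3 [20.8 22.5] [ 0.5963 -0.043   0.0925]
side0 332.1 226.5 [17.4 24.7] [ 0.5929 -0.0444  0.0925]
[[197.0, 99.0], [228.0, 100.0], [250.0, 85.0], [251.0, 63.0], [230.0, 47.0], [201.0, 46.0], [179.0, 61.0], [177.0, 83.0], [197.0, 99.0]]
[[548.0, 46.0], [550.0, 68.0], [576.0, 84.0], [610.0, 83.0], [632.0, 66.0], [629.0, 44.0], [604.0, 29.0], [571.0, 29.0], [548.0, 45.0]]
```

>>> {"api": "step_arm", "payload": {
  "moves": [
    [[-0.0105,0.003,0],0],
    [[-0.0105,0.003,0],0],
    [[-0.0095,0.003,0.02],0],
    [[0,0,0.03],0],
    [[0,0,0.015],0]
  ]
}}

```text
clock: 6.05
position: [0.5899, -0.0254, 0.2031]
tool_rot: [0.634, 0.773, -0.001, -0.001]
ft_force: [-0.2, 0.5, -5.8]
width: 0.585
gripper_force: 28.2
```

>>> {"api": "step_arm", "payload": {
  "moves": [
    [[0,0,0],0],
    [[0,0,0],0]
  ]
}}

```text
clock: 6.3
position: [0.5914, -0.0248, 0.2063]
tool_rot: [0.634, 0.774, 0.0, 0.0]
ft_force: [0.4, -0.2, -6.1]
width: 0.584
gripper_force: 28.2
```

```bash
python3 - <<'E'
from h import *
go([.5906,-.0241,.1903])
E
```

```text
pos [ 0.5914 -0.0248  0.2063] yaw 11.35 tool mm [ 0.9 -0.6 16. ] share [ 0.0012 -0.0008  0.0213] clk 6.3 F [ 0.43 -0.23 -6.11] tilt [ 0.0013 -0.     -1.    ]
```

>>> {"api": "step_arm", "payload": {
  "moves": [
    [[0.001,-0.001,0.005],0],
    [[0,0,0.005],0],
    [[0,0,0.005],0],
    [[0,0,0],0],
    [[0,0,0],0]
  ]
}}

```text
clock: 6.92
position: [0.59, -0.0243, 0.1945]
tool_rot: [0.634, 0.774, 0.0, 0.0]
ft_force: [-0.2, -0.4, -4.7]
width: 0.584
gripper_force: 28.2
```

>>> {"api": "step_arm", "payload": {
  "moves": [
    [[0,0,0.0015],0],
    [[0,0,0.0015],0],
    [[0,0,0],0]
  ]
}}

```text
clock: 7.3
position: [0.5899, -0.0243, 0.192]
tool_rot: [0.634, 0.774, -0.0, -0.0]
ft_force: [0.5, -0.5, -5.6]
width: 0.585
gripper_force: 28.2
```

>>> {"api": "step_arm", "payload": {
  "moves": [
    [[0,0,0.0013],0],
    [[0,0,0],0],
    [[0,0,0],0]
  ]
}}

```text
clock: 7.68
position: [0.59, -0.0243, 0.1912]
tool_rot: [0.634, 0.773, 0.0, 0.0]
ft_force: [-0.5, -0.3, -5.0]
width: 0.584
gripper_force: 28.2
```

>>> {"api": "step_arm", "payload": {
  "moves": [
    [[0,0,0.001],0],
    [[0,0,0],0],
    [[0,0,0],0]
  ]
}}

```text
clock: 8.05
position: [0.5901, -0.0243, 0.1906]
tool_rot: [0.634, 0.774, 0.0, 0.0]
ft_force: [0.7, -0.2, -4.2]
width: 0.587
gripper_force: 28.4
```

>>> {"api": "step_arm", "payload": {
  "moves": [
    [[0,0,0.001],0],
    [[0,0,0],0],
    [[0,0,0],0]
  ]
}}

```text
clock: 8.43
position: [0.5902, -0.0243, 0.1905]
tool_rot: [0.634, 0.774, 0.0, 0.0]
ft_force: [-2.4, 0.3, 3.8]
width: 0.586
gripper_force: 29.0
```

>>> {"api": "step_arm", "payload": {
  "moves": [
    [[-0.002,0,-0.0007],0],
    [[-0.004,0,0],0],
    [[-0.004,0,0],0],
    [[0,0,0],0]
  ]
}}

```text
clock: 8.93
position: [0.592, -0.0322, 0.1905]
tool_rot: [0.634, 0.773, 0.0, 0.001]
ft_force: [0.8, 1.2, 1.5]
width: 0.589
gripper_force: 28.9
```

>>> {"api": "step_arm", "payload": {
  "moves": [
    [[-0.004,0,0],0],
    [[-0.003,0,0],0],
    [[-0.0025,0,0],0],
    [[0,0,0],0]
  ]
}}

```text
clock: 9.43
position: [0.5931, -0.0389, 0.1905]
tool_rot: [0.634, 0.773, 0.0, 0.0]
ft_force: [-0.2, 1.4, 3.6]
width: 0.588
gripper_force: 29.0
```

```bash
python3 - <<'E'
from h import *
go([.5945,-.0437,.1905])
E
```

```text
pos [ 0.5931 -0.0389  0.1905] yaw 11.33 tool mm [-5.   0.5 -0. ] share [-0.0067  0.0006 -0.    ] clk 9.425 F [-0.16  1.43  3.61] tilt [ 7.e-04 -2.e-04 -1.e+00]
```

>>> {"api": "step_arm", "payload": {
  "moves": [
    [[-0.002,0.0004,0],0],
    [[-0.0015,0.0004,0],0],
    [[0,0,0],0]
  ]
}}

```text
clock: 9.8
position: [0.5935, -0.0397, 0.1905]
tool_rot: [0.633, 0.774, 0.0, -0.001]
ft_force: [-3.2, 4.7, 6.7]
width: 0.587
gripper_force: 29.3
```

>>> {"api": "step_arm", "payload": {
  "moves": [
    [[-0.0015,0,0],0],
    [[0,0,0],0],
    [[0,0,0],0]
  ]
}}

```text
clock: 10.18
position: [0.5935, -0.0399, 0.1906]
tool_rot: [0.633, 0.774, 0.0, -0.002]
ft_force: [-3.7, 5.3, 7.2]
width: 0.589
gripper_force: 29.4
```

>>> {"api": "step_arm", "payload": {
  "moves": [
    [[0,-0.0014,-0.0007],0],
    [[0,0,0],0],
    [[0,0,0],0]
  ]
}}

```text
clock: 10.55
position: [0.5928, -0.0416, 0.1905]
tool_rot: [0.634, 0.774, 0.0, -0.001]
ft_force: [-2.4, 5.0, 3.5]
width: 0.588
gripper_force: 29.0
```

>>> {"api": "step_arm", "payload": {
  "moves": [
    [[-0.001,0,0],0],
    [[0,0,0],0],
    [[0,0,0],0]
  ]
}}

```text
clock: 10.92
position: [0.5928, -0.0419, 0.1906]
tool_rot: [0.633, 0.774, 0.0, -0.001]
ft_force: [-2.0, 6.0, 3.9]
width: 0.587
gripper_force: 29.1
```

```bash
python3 - <<'E'
from h import *
go([.5945,-.0437,.1905]);s=env.read_state();print(Ro.from_quat(s['tool_rot']).inv().apply(s['ft_force']),s['ft_torque'])
E
```

```text
pos [ 0.5928 -0.0419  0.1906] yaw 11.39 tool mm [-2.1  1.3  0. ] share [-0.0027  0.0018  0.0001] clk 10.925 F [-1.95  6.02  3.95] tilt [-0.0015  0.0015 -1.    ]
[ 6.291188   -0.72882292 -3.93782637] [1.17001696 0.5475455  0.09384586]
```

>>> {"api": "step_arm", "payload": {
  "moves": [
    [[0,0,0],0],
    [[0,0,0],0],
    [[0,0,0],0],
    [[0,0,0],0],
    [[0,0,0],0]
  ],
  "jaw": 0
}}

```text
clock: 11.55
position: [0.5933, -0.0433, 0.1908]
tool_rot: [0.634, 0.773, -0.0, 0.0]
ft_force: [0.1, 0.3, 0.2]
width: 0.999
gripper_force: 0.0
```

>>> {"api": "step_arm", "payload": {
  "moves": [
    [[0,0,-0.02],0],
    [[0,0,-0.05],0],
    [[0,0,-0.06],0],
    [[0.02,0,-0.03],0],
    [[0,0,0],0]
  ]
}}

```text
clock: 12.18
position: [0.5914, -0.027, 0.3141]
tool_rot: [0.633, 0.774, 0.002, 0.002]
ft_force: [0.2, 0.6, -0.5]
width: 1.004
gripper_force: 0.0
```

```bash
python3 - <<'E'
from h import *
go([.5945,-.0437,.1905]); snap('wrist','w3');a=snap('scene','s3');b=snap('side','d3')
def cr(im,u,v): return im[v-70:v+30,u-66:u+67]
m=cv2.resize(np.hstack([cr(a,315,265),cr(b,335,270)]),None,fx=3,fy=3,interpolation=cv2.INTER_CUBIC)[:,:,::-1]
w=cv2.imread('pics/w3.png'); print(m.shape)
cv2.imwrite('pics/m4.png',m)
E
```

```text
pos [ 0.5914 -0.027   0.3141] yaw 11.47 tool mm [-16.9  -1.  123.6] share [-0.0225 -0.0013  0.1649] clk 12.175 F [ 0.2   0.59 -0.49] tilt [ 5.9e-03  5.0e-04 -1.0e+00]
(300, 798, 3)
```

View pics/w3.png

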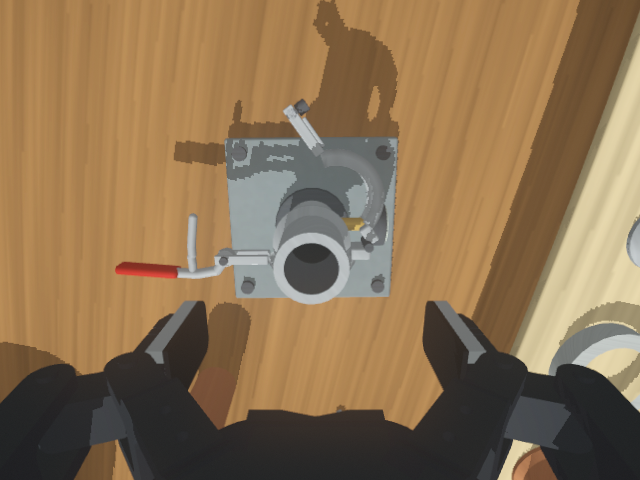

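Wrist view: the piece stands in the fixed half with its rim at (312,268). The open half's ear tip is at about (295,108). The lever's red handle runs from (180,272) to its free end at (117,268).

```bash
cat >> h.py <<'E'
S=np.array([.5945,-.0437]);Y=np.radians(11.3)
def rot(a): return np.array([[np.cos(a),-np.sin(a)],[np.sin(a),np.cos(a)]])
def world(p): return S+rot(Y)@np.array(p)
def thumb(th,off=(0,0)): return world(np.array([.046,0])+rot(-th)@(np.array([-.098,.018])+off))
def grip(ph,off=(0,0)): return world(np.array([-.072,-.011])+rot(ph)@(np.array([-.0044,.0742])+off))
E
python3 - <<'E'
from h import *
z=.091
for th in np.arange(.8,1.25,.1): print('th',th.round(2),[proj('w3',[*thumb(th,o),z]).round(0).tolist()[0] for o in((0,0),(-.013,0),(.013,0))])
for ph in np.arange(1.3,1.95,.1): print('ph',ph.round(2),[proj('w3',[*grip(ph,np.array([.17,.985])*k),z]).round(0).tolist()[0] for k in(.02,0,-.033)])
print('hinge',proj('w3',[*world([.046,0]),z]),'piv',proj('w3',[*world([-.072,-.011]),z]))
p=pix2z('w3',312,268,.1545);print('piece top',p, rot(-Y)@(p[:2]-S))
E
```

```text
th 0.8 [[301.0, 140.0], [289.0, 127.0], [312.0, 152.0]]
th 0.9 [[312.0, 133.0], [301.0, 119.0], [322.0, 147.0]]
th 1.0 [[323.0, 127.0], [314.0, 112.0], [332.0, 142.0]]
th 1.1 [[336.0, 123.0], [328.0, 107.0], [343.0, 138.0]]
th 1.2 [[348.0, 120.0], [343.0, 103.0], [354.0, 136.0]]
ph 1.3 [[117.0, 227.0], [139.0, 237.0], [176.0, 253.0]]
ph 1.4 [[116.0, 238.0], [139.0, 245.0], [177.0, 258.0]]
ph 1.5 [[116.0, 248.0], [140.0, 254.0], [178.0, 263.0]]
ph 1.6 [[118.0, 259.0], [141.0, 262.0], [180.0, 267.0]]
ph 1.7 [[120.0, 269.0], [143.0, 270.0], [182.0, 272.0]]
ph 1.8 [[124.0, 279.0], [147.0, 278.0], [184.0, 276.0]]
ph 1.9 [[129.0, 289.0], [150.0, 286.0], [187.0, 280.0]]
hinge [[367.68080428 242.49163548]] piv [[227.21365271 254.91236596]]
piece top [ 0.59382579 -0.04265489  0.1545    ] [-0.00045635  0.00115695]
```

```bash
python3 - <<'E'
from h import *
out=[]
for f,u,v in(('w3',265,90),('wrist0',165,130)):
    im=cv2.imread(f'pics/{f}.png')[v:v+120,u:u+80];im=cv2.resize(im,None,fx=5,fy=5,interpolation=cv2.INTER_CUBIC)
    for th,c in((.8,(0,0,255)),(.9,(0,255,0))):
        for z,r in((.082,3),(.1,3)):
            P=[((proj(f,[*thumb(th,o),z])[0]-[u,v])*5).astype(int) for o in((-.013,0),(.013,0))]
            cv2.line(im,tuple(map(int,P[0])),tuple(map(int,P[1])),c,1)
    out.append(im)
cv2.imwrite('pics/m5.png',np.hstack(out))
E
```

```text
(no output)
```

View pics/m5.png

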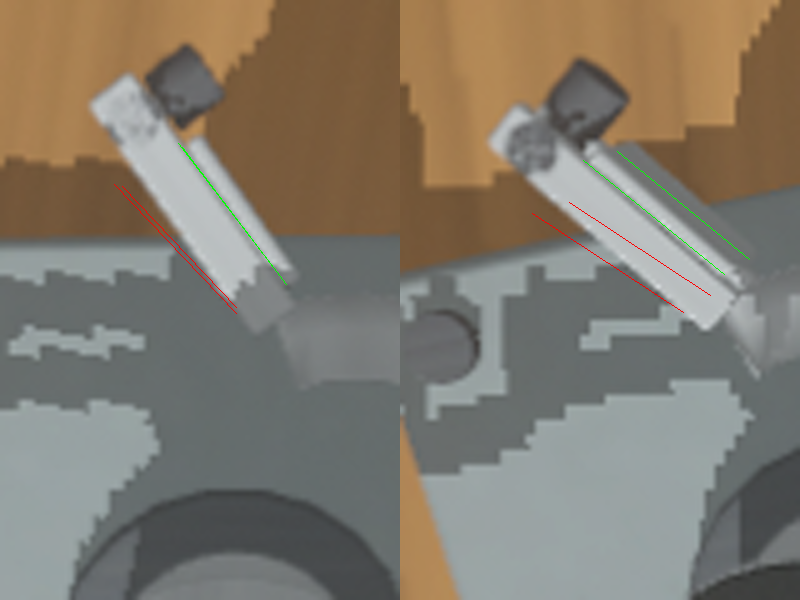

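The plate's face lies on the green line, so the half stands at about 0.9 rad, with the dark pin knob just beyond the plate's outer end. I'll push with the back of the shut fingers (22 mm wide, plate 26 mm), with tool y along the half's +y.

>>> {"api": "step_arm", "payload": {
  "moves": [
    [[0,0,0],-0.0267],
    [[0,0,0],-0.0267],
    [[0,0,0],-0.0267],
    [[0,0,0],-0.0267],
    [[0,0,0],0]
  ],
  "jaw": 1
}}

```text
clock: 12.95
position: [0.5898, -0.0292, 0.3091]
tool_rot: [0.345, 0.939, -0.001, -0.001]
ft_force: [-0.1, 0.1, -0.8]
width: 0.002
gripper_force: 0.0
```

```bash
cat >> h.py <<'E'
def tf():
    s=env.read_state();R=Ro.from_quat(s['tool_rot']);x=R.apply([1,0,0]);a=np.degrees(np.arctan2(x[1],x[0]))
    print('clk',s['clock'],'toolx-stand deg',round(a-np.degrees(Y),1),'F tool',R.inv().apply(s['ft_force']).round(2),'stand xy mm',((rot(-Y)@(s['position'][:2]-S))*1000).round(1),'z',s['position'][2].round(4),'w',s['width'].round(3))
E
python3 - <<'E'
from h import *
tf(); go([*thumb(.9,(0,.030)),.163]); print(env.read_state()['qpos'].round(2))
E
```

```text
Traceback (most recent call last):
  File "h.py", line 28, in tf
    print('clk',s['clock'],'toolx-stand deg',round(a-np.degrees(Y),1),'F tool',R.inv().apply(s['ft_force']).round(2),'stand xy mm',((rot(-Y)@(s['position'][:2]-S))*1000).round(1),'z',s['position'][2].round(4),'w',s['width'].round(3))
                                                                                                                                                                                                                     ^^^^^^^^^^^^^^^^
AttributeError: 'float' object has no attribute 'round'
```

```bash
sed -i "s/s\['width'\].round(3)/round(s['width'],3)/" h.py
python3 - <<'E'
from h import *
tf(); go([*thumb(.9,(0,.030)),.163]); print(env.read_state()['qpos'].round(2))
E
```

```text
clk 12.95 toolx-stand deg 128.3 F tool [ 0.12 -0.    0.75] stand xy mm [-1.7 15.1] z 0.3091 w 0.002
pos [ 0.5898 -0.0292  0.3091] yaw 49.63 tool mm [ 56.3  76.2 146.1] share [0.0751 0.1016 0.1948] clk 12.95 F [-0.1   0.08 -0.75] tilt [-2.7e-03 -2.0e-04 -1.0e+00]
[ 0.1   0.2  -0.11  1.59  0.02  1.35  0.85]
```

>>> {"api": "step_arm", "payload": {
  "moves": [
    [[0.0251,0.0339,0],0],
    [[0.025,0.0339,0],0],
    [[0.025,0.0339,0],0],
    [[0,0,0.05],0],
    [[0,0,0.05],0]
  ]
}}

```text
clock: 13.58
position: [0.5965, 0.0664, 0.2344]
tool_rot: [0.345, 0.939, -0.0, 0.0]
ft_force: [0.3, -0.6, -0.8]
width: -0.001
gripper_force: 0.0
```

>>> {"api": "step_arm", "payload": {
  "moves": [
    [[0,0,0.05],0],
    [[0,0,0.03],0],
    [[0,0,0],0],
    [[0,0,0],0]
  ]
}}

```text
clock: 14.08
position: [0.5971, 0.0661, 0.1765]
tool_rot: [0.344, 0.939, 0.0, 0.0]
ft_force: [0.2, 0.7, -0.2]
width: 0.004
gripper_force: 0.0
```

```bash
python3 - <<'E'
from h import *
tf(); go([*thumb(.9,(0,.0145)),.163]); print(env.read_state()['qpos'].round(2))
a=snap('scene','s4');b=snap('side','d4')
def cr(im,u,v): return im[v-60:v+40,u-66:u+67]
m=cv2.resize(np.hstack([cr(a,325,245),cr(b,335,250)]),None,fx=3,fy=3,interpolation=cv2.INTER_CUBIC);cv2.imwrite('pics/m6.png',m[:,:,::-1])
E
```

```text
clk 14.075 toolx-stand deg 128.4 F tool [0.29 0.67 0.2 ] stand xy mm [ 24.  107.2] z 0.1765 w 0.004
pos [0.5971 0.0661 0.1765] yaw 49.7 tool mm [  0.4 -16.9  13.5] share [ 0.0005 -0.0225  0.018 ] clk 14.075 F [ 0.21  0.7  -0.2 ] tilt [ 0.001  0.    -1.   ]
[-0.02  0.32 -0.17  1.73  0.06  1.11  0.67]
```

View pics/m6.png

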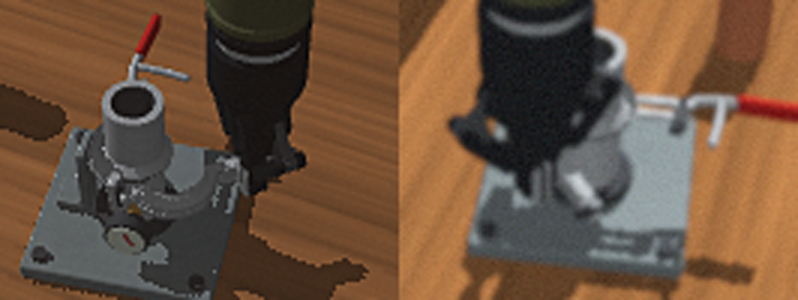

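```bash
python3 - <<'E'
from h import *
c=np.array([.597,.066]);ty=np.array([np.cos(np.radians(49.7)),np.sin(np.radians(49.7))])
def solve(f,u,v):
    o,d=ray(cal(f),u,v); A=np.c_[[*ty,0],[0,0,1],-d]; r=np.linalg.solve(A,o-[*c,0]); print(f,(r[:2]*1000).round(1))
U=lambda x,y:(335-66+(x-399)/3,190+y/3)
for p in((452,128),(478,145),(605,85),(615,105),(530,195),(555,195)): print(p);solve('d4',*U(*p))
V=lambda x,y:(325-66+x/3,185+y/3)
for p in((303,160),(280,165),(258,190),(285,150)): print(p);solve('s4',*V(*p))
E
```

```text
(452, 128)
d4 [ 61.6 199.7]
(478, 145)
d4 [ 43.3 175.4]
(605, 85)
d4 [-55.9 185.5]
(615, 105)
d4 [-65.2 162.5]
(530, 195)
d4 [  3.5 105.9]
(555, 195)
d4 [-17.4  95.1]
(303, 160)
s4 [ 75.6 215.5]
(280, 165)
s4 [ 43.4 176.1]
(258, 190)
s4 [ 10.9 111. ]
(285, 150)
s4 [ 49.2 199.4]
```

>>> {"api": "step_arm", "payload": {
  "moves": [
    [[0,-0.005,0.008],0],
    [[0,-0.007,0.008],0],
    [[0,0,0.002],0],
    [[0,0,0],0],
    [[0,0,0],0]
  ]
}}

```text
clock: 14.8
position: [0.5909, 0.0595, 0.1624]
tool_rot: [0.344, 0.939, 0.0, 0.0]
ft_force: [-0.7, -0.0, 0.7]
width: 0.001
gripper_force: 0.0
```

>>> {"api": "step_arm", "payload": {
  "moves": [
    [[0,-0.003,0],0],
    [[0,-0.003,0],0],
    [[0,-0.003,0],0],
    [[0,0,0],0]
  ]
}}

```text
clock: 15.3
position: [0.5864, 0.054, 0.1624]
tool_rot: [0.344, 0.939, 0.0, 0.0]
ft_force: [0.0, 0.0, 0.0]
width: 0.003
gripper_force: 0.0
```

```bash
python3 - <<'E'
from h import *
tf(); go([*thumb(.9,(0,0)),.163])
E
```

```text
clk 15.3 toolx-stand deg 128.5 F tool [ 0.01  0.05 -0.03] stand xy mm [11.2 97.4] z 0.1624 w 0.003
pos [0.5864 0.054  0.1624] yaw 49.78 tool mm [  0.  -15.3  -0.6] share [ 0.0001 -0.0203 -0.0009] clk 15.3 F [0.02 0.04 0.03] tilt [ 2.e-04 -0.e+00 -1.e+00]
```

>>> {"api": "step_arm", "payload": {
  "moves": [
    [[0,-0.003,0],0],
    [[0,-0.002,0],0],
    [[0.0029,-0.0106,0],-0.0127],
    [[0.0029,-0.0106,0],-0.0127],
    [[0,0,0],0]
  ]
}}

```text
clock: 15.92
position: [0.5705, 0.0408, 0.1623]
tool_rot: [0.269, 0.963, -0.0, -0.0]
ft_force: [0.2, 0.0, 0.2]
width: 0.001
gripper_force: 0.0
```

```bash
python3 - <<'E'
from h import *
tf()
E
```

```text
clk 15.925 toolx-stand deg 137.5 F tool [-0.18  0.12 -0.19] stand xy mm [-7.  87.5] z 0.1623 w 0.001
```

>>> {"api": "step_arm", "payload": {
  "moves": [
    [[0.0029,-0.0106,0],-0.0127],
    [[0.0029,-0.0106,0],-0.0127],
    [[0.0029,-0.0106,0],-0.0127],
    [[0,0,0],0]
  ]
}}

```text
clock: 16.42
position: [0.5544, 0.0225, 0.1623]
tool_rot: [0.152, 0.988, -0.0, 0.0]
ft_force: [-0.5, -0.2, -0.1]
width: 0.001
gripper_force: 0.0
```

```bash
cat >> h.py <<'E'
def jf():
    s=env.read_state();R=Ro.from_quat(s['tool_rot']);x=R.apply([1,0,0]);th=np.pi-((np.arctan2(x[1],x[0])-Y)%(2*np.pi))
    p=rot(-Y)@(s['position'][:2]-S)-[.046,0];print('theta_tool',round(th,3),'jaw-frame mm',(rot(th)@p*1000).round(1))
E
python3 - <<'E'
from h import *
tf();jf(); a=snap('scene','s5');b=snap('side','d5');snap('wrist','w5')
def cr(im,u,v): return im[v-60:v+40,u-66:u+67]
m=cv2.resize(np.hstack([cr(a,325,245),cr(b,335,250)]),None,fx=3,fy=3,interpolation=cv2.INTER_CUBIC);cv2.imwrite('pics/m7.png',m[:,:,::-1])
E
```

```text
clk 16.425 toolx-stand deg 151.2 F tool [ 0.42 -0.33  0.06] stand xy mm [-26.4  72.8] z 0.1623 w 0.001
theta_tool 0.503 jaw-frame mm [-98.5  28.9]
```

View pics/m7.png

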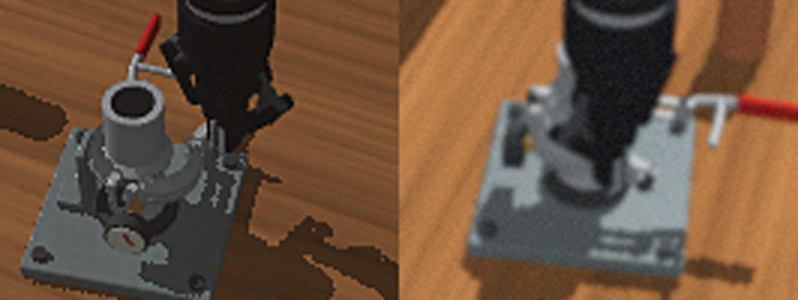

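The half follows the fingers, and the piece stays put. Images are used up for viewing, so I go on by feel.

>>> {"api": "step_arm", "payload": {
  "moves": [
    [[0.0029,-0.0106,0],-0.0127],
    [[0.0029,-0.0106,0],-0.0127],
    [[0.0029,-0.0106,0],-0.0127],
    [[0,0,0],0]
  ]
}}

```text
clock: 17.08
position: [0.5428, 0.001, 0.1622]
tool_rot: [0.033, 0.999, -0.0, 0.0]
ft_force: [0.4, 0.5, -0.7]
width: 0.0
gripper_force: 0.0
```

>>> {"api": "step_arm", "payload": {
  "moves": [
    [[0.001,-0.0036,0],-0.0042],
    [[0.001,-0.0036,0],-0.0042],
    [[0,0,0],0]
  ]
}}

```text
clock: 17.45
position: [0.541, -0.0041, 0.1623]
tool_rot: [0.005, 1.0, -0.0, 0.0]
ft_force: [-0.8, 0.4, -0.7]
width: 0.002
gripper_force: 0.1
```

```bash
python3 - <<'E'
from h import *
tf();jf()
E
```

```text
clk 17.45 toolx-stand deg 168.1 F tool [0.78 0.36 0.68] stand xy mm [-44.7  49.3] z 0.1623 w 0.002
theta_tool 0.208 jaw-frame mm [-99.   29.5]
```

>>> {"api": "step_arm", "payload": {
  "moves": [
    [[0.0006,-0.0024,0],-0.0028],
    [[0.0006,-0.0024,0],-0.0028],
    [[0,0,0],0]
  ]
}}

```text
clock: 17.82
position: [0.54, -0.0079, 0.1622]
tool_rot: [-0.012, 1.0, -0.0, -0.0]
ft_force: [0.0, -0.6, 0.9]
width: 0.003
gripper_force: 0.1
```

>>> {"api": "step_arm", "payload": {
  "moves": [
    [[0.0005,-0.0018,0],-0.0021],
    [[0,0,0],0],
    [[0,0,0],0]
  ]
}}

```text
clock: 18.2
position: [0.5397, -0.0091, 0.1622]
tool_rot: [-0.019, 1.0, -0.0, 0.0]
ft_force: [-0.3, 0.9, -0.2]
width: -0.0
gripper_force: 0.1
```

>>> {"api": "step_arm", "payload": {
  "moves": [
    [[0.0005,-0.0018,0],-0.0021],
    [[0,0,0],0],
    [[0,0,0],0]
  ]
}}

```text
clock: 18.58
position: [0.5394, -0.0104, 0.1623]
tool_rot: [-0.025, 1.0, -0.0, -0.0]
ft_force: [-0.7, -0.3, -0.3]
width: 0.0
gripper_force: 0.1
```

>>> {"api": "step_arm", "payload": {
  "moves": [
    [[0.0005,-0.0018,0],-0.0021],
    [[0,0,0],0],
    [[0,0,0],0]
  ]
}}

```text
clock: 18.95
position: [0.5391, -0.0118, 0.1623]
tool_rot: [-0.032, 0.999, -0.0, 0.0]
ft_force: [0.5, 0.6, 0.7]
width: -0.002
gripper_force: 0.1
```

>>> {"api": "step_arm", "payload": {
  "moves": [
    [[0.0005,-0.0018,0],-0.0021],
    [[0,0,0],0],
    [[0,0,0],0]
  ]
}}

```text
clock: 19.32
position: [0.5388, -0.0132, 0.1622]
tool_rot: [-0.039, 0.999, -0.0, 0.0]
ft_force: [0.3, 0.7, 0.1]
width: -0.0
gripper_force: 0.1
```

>>> {"api": "step_arm", "payload": {
  "moves": [
    [[0.0005,-0.0018,0],-0.0021],
    [[0,0,0],0],
    [[0,0,0],0]
  ]
}}

```text
clock: 19.7
position: [0.5385, -0.0146, 0.1623]
tool_rot: [-0.045, 0.999, -0.0, 0.0]
ft_force: [0.3, 0.2, -1.4]
width: -0.001
gripper_force: 0.1
```

>>> {"api": "step_arm", "payload": {
  "moves": [
    [[0.0004,-0.0013,0],-0.0015],
    [[0,0,0],0],
    [[0,0,0],0]
  ]
}}

```text
clock: 20.08
position: [0.5383, -0.0155, 0.1623]
tool_rot: [-0.05, 0.999, -0.0, 0.0]
ft_force: [-0.3, 0.2, 0.2]
width: 0.002
gripper_force: 0.2
```

>>> {"api": "step_arm", "payload": {
  "moves": [
    [[0.0004,-0.0013,0],-0.0015],
    [[0,0,0],0],
    [[0,0,0],0]
  ]
}}

```text
clock: 20.45
position: [0.5381, -0.0166, 0.1623]
tool_rot: [-0.055, 0.999, -0.0, 0.0]
ft_force: [-0.2, 0.6, -0.7]
width: -0.0
gripper_force: 0.2
```

>>> {"api": "step_arm", "payload": {
  "moves": [
    [[0.0004,-0.0013,0],-0.0015],
    [[0,0,0],0],
    [[0,0,0],0]
  ]
}}

```text
clock: 20.82
position: [0.5379, -0.0175, 0.1623]
tool_rot: [-0.059, 0.998, -0.0, 0.0]
ft_force: [-0.3, 1.1, 0.1]
width: 0.004
gripper_force: 0.2
```

>>> {"api": "step_arm", "payload": {
  "moves": [
    [[0.0004,-0.0013,0],-0.0015],
    [[0,0,0],0],
    [[0,0,0],0]
  ]
}}

```text
clock: 21.2
position: [0.5378, -0.0184, 0.1623]
tool_rot: [-0.064, 0.998, 0.0, 0.0]
ft_force: [0.6, 0.4, -0.5]
width: -0.002
gripper_force: 0.4
```

```bash
python3 - <<'E'
from h import *
tf();jf()
E
```

```text
clk 21.2 toolx-stand deg -184.0 F tool [-0.64  0.35  0.55] stand xy mm [-50.7  36. ] z 0.1623 w -0.002
theta_tool 0.069 jaw-frame mm [-98.9  29.2]
```

>>> {"api": "step_arm", "payload": {
  "moves": [
    [[0.0003,-0.0013,0],-0.0015],
    [[0,0,0],0],
    [[0,0,0],0]
  ]
}}

```text
clock: 21.58
position: [0.5377, -0.0191, 0.1623]
tool_rot: [-0.069, 0.998, 0.0, 0.0]
ft_force: [-0.1, 3.1, -0.4]
width: 0.003
gripper_force: 1.2
```

>>> {"api": "step_arm", "payload": {
  "moves": [
    [[0.0003,-0.0013,0],-0.0015],
    [[0,0,0],0],
    [[0,0,0],0]
  ]
}}

```text
clock: 21.95
position: [0.5375, -0.0199, 0.1622]
tool_rot: [-0.074, 0.997, 0.0, 0.0]
ft_force: [0.7, 4.5, 0.5]
width: -0.001
gripper_force: 2.2
```

>>> {"api": "step_arm", "payload": {
  "moves": [
    [[0,-0.0013,0],0],
    [[0,0,0],0],
    [[0,0,0],0]
  ]
}}

```text
clock: 22.32
position: [0.5376, -0.0205, 0.1623]
tool_rot: [-0.074, 0.997, 0.001, -0.0]
ft_force: [-0.4, 5.9, 1.4]
width: 0.0
gripper_force: 2.8
```

>>> {"api": "step_arm", "payload": {
  "moves": [
    [[0,-0.0013,0],0],
    [[0,0,0],0],
    [[0,0,0],0]
  ]
}}

```text
clock: 22.7
position: [0.5376, -0.0208, 0.1623]
tool_rot: [-0.074, 0.997, 0.001, -0.0]
ft_force: [-0.8, 7.1, 1.1]
width: -0.001
gripper_force: 3.4
```

>>> {"api": "step_arm", "payload": {
  "moves": [
    [[0,-0.0018,0],0],
    [[0,-0.001,0],0],
    [[0,0,0],0]
  ]
}}

```text
clock: 23.08
position: [0.5377, -0.0214, 0.1623]
tool_rot: [-0.074, 0.997, 0.002, -0.0]
ft_force: [-1.4, 9.9, 2.1]
width: 0.003
gripper_force: 4.9
```

>>> {"api": "step_arm", "payload": {
  "moves": [
    [[0,-0.0014,0],0],
    [[0,0,0],0],
    [[0,0,0],0]
  ]
}}

```text
clock: 23.45
position: [0.5377, -0.0218, 0.1622]
tool_rot: [-0.075, 0.997, 0.002, -0.001]
ft_force: [-2.9, 11.3, 1.8]
width: -0.001
gripper_force: 5.6
```

```bash
python3 - <<'E'
from h import *
tf();jf()
E
```

```text
clk 23.45 toolx-stand deg -182.7 F tool [ 1.22 11.58 -1.7 ] stand xy mm [-51.4  32.6] z 0.1622 w -0.001
theta_tool 0.048 jaw-frame mm [-98.9  27.9]
```

>>> {"api": "step_arm", "payload": {
  "moves": [
    [[0,-0.0011,0],0],
    [[0,0,0],0],
    [[0,0,0],0],
    [[0,0,0],0]
  ]
}}

```text
clock: 23.95
position: [0.5377, -0.022, 0.1622]
tool_rot: [-0.075, 0.997, 0.003, -0.001]
ft_force: [-2.9, 11.6, 2.3]
width: -0.005
gripper_force: 6.2
```

```bash
python3 - <<'E'
from h import *
tf();jf();snap('wrist','w6');snap('scene','s6')
print(proj('w6',[*grip(1.68),.091]))
E
```

```text
clk 23.95 toolx-stand deg -182.7 F tool [ 1.13 11.88 -2.22] stand xy mm [-51.4  32.4] z 0.1622 w -0.005
theta_tool 0.047 jaw-frame mm [-98.9  27.7]
[[147.83603927  75.93109931]]
```

>>> {"api": "step_arm", "payload": {
  "moves": [
    [[0,0.01,0],0],
    [[0,0.02,0],0],
    [[0,0.03,-0.01],0],
    [[0,0,-0.06],0],
    [[0,0,-0.06],0]
  ]
}}

```text
clock: 24.68
position: [0.5314, 0.018, 0.2605]
tool_rot: [-0.073, 0.997, -0.001, -0.001]
ft_force: [0.6, -1.6, -0.2]
width: 0.003
gripper_force: 0.0
```

```bash
python3 - <<'E'
from h import *
b=.0115
t=lambda ph,g:grip(ph,np.array([-.985,.17])*(.004+b+g))
go([*t(1.69,.02),.157]);tf();print(env.read_state()['qpos'].round(2), t(1.69,.02),t(0,0))
print('tube',pix2z('side0',386,207,0),pix2z('side0',386,182,.085),'mug',pix2z('side0',392,160,0))
E
```

```text
pos [0.5314 0.018  0.2605] yaw -261.58 tool mm [  90.3 -137.1  103.7] share [ 0.1204 -0.1827  0.1383] clk 24.675 F [ 0.64 -1.62 -0.23] tilt [-0.001  -0.0014 -1.    ]
clk 24.675 toolx-stand deg -182.9 F tool [-0.39 -1.7   0.24] stand xy mm [-49.8  72.9] z 0.2605 w 0.003
[ 0.15  0.11 -0.25  1.8   0.03  1.24  1.61] [ 0.46204959 -0.13097481] [0.49170939 0.00289687]
tube [ 0.50634258 -0.26721605  0.        ] [ 0.51610333 -0.26601128  0.085     ] mug [ 0.54208399 -0.4974585   0.        ]
```

>>> {"api": "step_arm", "payload": {
  "moves": [
    [[0.03,-0.045,0],0],
    [[0.03,-0.046,0],0],
    [[0.03,-0.046,0],0],
    [[0.03,-0.046,0],0],
    [[0,0,0],0]
  ]
}}

```text
clock: 25.3
position: [0.4612, -0.1347, 0.2598]
tool_rot: [-0.07, 0.998, -0.001, -0.0]
ft_force: [0.0, 0.3, 0.1]
width: 0.001
gripper_force: 0.0
```

>>> {"api": "step_arm", "payload": {
  "moves": [
    [[0,0,0.05],0],
    [[0,0,0.05],0],
    [[0,0,0.02],0],
    [[0,0,0],0],
    [[0,0,0],0]
  ]
}}

```text
clock: 25.92
position: [0.464, -0.1308, 0.1712]
tool_rot: [-0.074, 0.997, -0.0, 0.001]
ft_force: [-0.3, 0.6, 1.4]
width: 0.0
gripper_force: 0.0
```

```bash
cat >> h.py <<'E'
def lf():
    s=env.read_state();R=Ro.from_quat(s['tool_rot']);y=R.apply([0,1,0]);ph=(np.arctan2(y[1],y[0])-Y-np.radians(-9.8))%(2*np.pi)
    p=rot(-Y)@(s['position'][:2]-S)-[-.072,-.011];q=rot(-ph)@p-[-.0044,.0742];n=np.array([-.985,.17])
    print('phi_tool',round(ph,3),'along',round(q@[.17,.985]*1000,1),'outward',round(q@n*1000,1),'q',s['qpos'].round(2))
E
python3 - <<'E'
from h import *
tf();lf()
E
```

```text
clk 25.925 toolx-stand deg -182.9 F tool [ 0.19  0.66 -1.44] stand xy mm [-145.1  -59.8] z 0.1712 w 0.0
phi_tool 1.692 along -1.8 outward 35.4 q [ 0.33  0.08 -0.11  2.01  0.01  1.04  1.93]
```

>>> {"api": "step_arm", "payload": {
  "moves": [
    [[0,0.005,0.008],0],
    [[0,0.006,0.008],0],
    [[0,0.006,0],0],
    [[0,0.005,0],0],
    [[0,0,0],0]
  ]
}}

```text
clock: 26.55
position: [0.4606, -0.1141, 0.1579]
tool_rot: [-0.074, 0.997, -0.0, 0.0]
ft_force: [-0.5, 0.2, 1.0]
width: -0.003
gripper_force: 0.0
```

>>> {"api": "step_arm", "payload": {
  "moves": [
    [[0,0.003,0],0],
    [[0,0.003,0],0],
    [[0,0,0],0]
  ]
}}

```text
clock: 26.92
position: [0.4598, -0.1099, 0.1577]
tool_rot: [-0.073, 0.997, 0.0, -0.0]
ft_force: [-0.9, 0.3, -0.0]
width: 0.001
gripper_force: 0.1
```

```bash
python3 - <<'E'
from h import *
tf();lf()
E
```

```text
clk 26.925 toolx-stand deg -182.9 F tool [0.86 0.43 0.01] stand xy mm [-145.1  -38.5] z 0.1577 w 0.001
phi_tool 1.692 along -0.7 outward 14.2 q [ 0.31  0.08 -0.13  2.04  0.01  1.02  1.89]
```

Contact seems reached (outward 14 mm, pad force 0.1 N). Now swinging in an arc.

>>> {"api": "step_arm", "payload": {
  "moves": [
    [[0.0032,0.0077,0],0.0127],
    [[0.0032,0.0077,0],0.0127],
    [[0.0032,0.0077,0],0.0127],
    [[0,0,0],0]
  ]
}}

```text
clock: 27.42
position: [0.4515, -0.0929, 0.1578]
tool_rot: [0.045, 0.999, 0.0, 0.0]
ft_force: [0.1, -0.1, -0.2]
width: -0.001
gripper_force: 0.0
```

>>> {"api": "step_arm", "payload": {
  "moves": [
    [[0.0032,0.0077,0],0.0127],
    [[0.0032,0.0077,0],0.0127],
    [[0.0032,0.0077,0],0.0127],
    [[0,0,0],0]
  ]
}}

```text
clock: 27.92
position: [0.4475, -0.0749, 0.1578]
tool_rot: [0.164, 0.986, 0.0, 0.0]
ft_force: [0.2, -0.1, -0.1]
width: 0.002
gripper_force: 0.0
```

```bash
python3 - <<'E'
from h import *
tf();lf()
E
```

```text
clk 27.925 toolx-stand deg 149.8 F tool [-0.23  0.    0.14] stand xy mm [-150.2   -1.7] z 0.1578 w 0.002
phi_tool 1.215 along -0.1 outward 14.3 q [ 0.26  0.04 -0.15  2.09  0.01  1.01  1.34]
```

>>> {"api": "step_arm", "payload": {
  "moves": [
    [[0.0032,0.0077,0],0.0127],
    [[0.0032,0.0077,0],0.0127],
    [[0.0032,0.0077,0],0.0127],
    [[0,0,0],0]
  ]
}}

```text
clock: 28.42
position: [0.4478, -0.0563, 0.1578]
tool_rot: [0.28, 0.96, 0.0, 0.0]
ft_force: [0.7, -0.2, -0.1]
width: 0.001
gripper_force: 0.0
```

>>> {"api": "step_arm", "payload": {
  "moves": [
    [[0.0032,0.0077,0],0.0127],
    [[0.0032,0.0077,0],0.0127],
    [[0,0,0],0]
  ]
}}

```text
clock: 28.8
position: [0.4505, -0.0446, 0.1577]
tool_rot: [0.356, 0.935, -0.0, 0.0]
ft_force: [-0.7, -1.1, 0.5]
width: 0.003
gripper_force: 0.3
```

```bash
python3 - <<'E'
from h import *
tf();lf()
E
```

```text
clk 28.8 toolx-stand deg 127.0 F tool [-0.24 -1.31 -0.52] stand xy mm [-141.4   27.4] z 0.1577 w 0.003
phi_tool 0.817 along 0.0 outward 15.4 q [ 0.21  0.04 -0.17  2.09  0.01  1.01  0.88]
```

>>> {"api": "step_arm", "payload": {
  "moves": [
    [[0.002,0.0049,0],0.008],
    [[0.002,0.0049,0],0.008],
    [[0,0,0],0]
  ]
}}

```text
clock: 29.18
position: [0.453, -0.0377, 0.1577]
tool_rot: [0.403, 0.915, -0.0, -0.0]
ft_force: [-0.8, -2.8, 0.7]
width: 0.002
gripper_force: 1.2
```

>>> {"api": "step_arm", "payload": {
  "moves": [
    [[0.002,0.0049,0],0.008],
    [[0.002,0.0049,0],0.008],
    [[0,0,0],0]
  ]
}}

```text
clock: 29.55
position: [0.4568, -0.0301, 0.1577]
tool_rot: [0.448, 0.894, -0.0, -0.0]
ft_force: [0.3, -1.3, -0.3]
width: -0.004
gripper_force: 0.7
```

```bash
python3 - <<'E'
from h import *
tf();lf()
E
```

```text
clk 29.55 toolx-stand deg 115.4 F tool [-1.21 -0.56  0.32] stand xy mm [-132.4   40.3] z 0.1577 w -0.004
phi_tool 0.615 along -0.1 outward 15.5 q [ 0.19  0.05 -0.19  2.08  0.01  1.01  0.64]
```

>>> {"api": "step_arm", "payload": {
  "moves": [
    [[0.002,0.0049,0],0.008],
    [[0.002,0.0049,0],0.008],
    [[0,0,0],0]
  ]
}}

```text
clock: 29.92
position: [0.461, -0.0232, 0.1576]
tool_rot: [0.493, 0.87, -0.0, -0.0]
ft_force: [-0.9, -1.9, 0.4]
width: 0.003
gripper_force: 1.1
```

>>> {"api": "step_arm", "payload": {
  "moves": [
    [[0.002,0.0049,0],0.008],
    [[0.002,0.0049,0],0.008],
    [[0,0,0],0]
  ]
}}

```text
clock: 30.3
position: [0.4657, -0.017, 0.1576]
tool_rot: [0.536, 0.844, -0.0, -0.0]
ft_force: [-1.3, -2.6, 0.4]
width: 0.001
gripper_force: 1.3
```

```bash
python3 - <<'E'
from h import *
tf();lf()
E
```

```text
clk 30.3 toolx-stand deg 103.9 F tool [-1.8  -2.34 -0.37] stand xy mm [-121.    51.4] z 0.1576 w 0.001
phi_tool 0.414 along -0.0 outward 15.6 q [ 0.17  0.07 -0.19  2.06  0.02  1.01  0.41]
```

>>> {"api": "step_arm", "payload": {
  "moves": [
    [[0.002,0.0051,0],0.008],
    [[0.002,0.0051,0],0.008],
    [[0,0,0],0]
  ]
}}

```text
clock: 30.68
position: [0.4722, -0.0101, 0.1578]
tool_rot: [0.577, 0.817, 0.001, 0.0]
ft_force: [-0.7, 0.3, 0.8]
width: -0.004
gripper_force: 0.1
```

>>> {"api": "step_arm", "payload": {
  "moves": [
    [[0.002,0.0051,0],0.008],
    [[0.002,0.0051,0],0.008],
    [[0,0,0],0]
  ]
}}

```text
clock: 31.05
position: [0.4787, -0.0047, 0.1579]
tool_rot: [0.617, 0.787, 0.001, 0.0]
ft_force: [0.1, 0.3, -0.4]
width: -0.005
gripper_force: 0.0
```

```bash
python3 - <<'E'
from h import *
tf();lf()
E
```

```text
clk 31.05 toolx-stand deg 92.4 F tool [0.31 0.13 0.41] stand xy mm [-105.9   60.9] z 0.1579 w -0.005
phi_tool 0.214 along 0.9 outward 13.8 q [ 0.14  0.1  -0.19  2.03  0.02  1.02  0.18]
```

>>> {"api": "step_arm", "payload": {
  "moves": [
    [[0.002,0.0049,0],0.008],
    [[0.002,0.0049,0],0.008],
    [[0,0,0],0]
  ]
}}

```text
clock: 31.42
position: [0.4851, -0.0006, 0.1579]
tool_rot: [0.656, 0.755, 0.001, 0.0]
ft_force: [-0.6, 0.5, 0.1]
width: -0.0
gripper_force: 0.0
```

>>> {"api": "step_arm", "payload": {
  "moves": [
    [[0.002,0.0049,0],0.008],
    [[0,0,0],0],
    [[0,0,0],0]
  ]
}}

```text
clock: 31.8
position: [0.4878, 0.0008, 0.1576]
tool_rot: [0.675, 0.737, -0.0, -0.0]
ft_force: [-2.4, -0.5, 1.7]
width: 0.001
gripper_force: 1.4
```

```bash
python3 - <<'E'
from h import *
tf();lf()
E
```

```text
clk 31.8 toolx-stand deg 83.7 F tool [-0.26 -2.44 -1.69] stand xy mm [-96.   64.6] z 0.1576 w 0.001
phi_tool 0.062 along 0.2 outward 15.1 q [ 0.12  0.12 -0.19  2.01  0.03  1.02  0.01]
```

>>> {"api": "step_arm", "payload": {
  "moves": [
    [[0.0007,0.0025,0],0.003],
    [[0,0,0],0],
    [[0,0,0],0]
  ]
}}

```text
clock: 32.17
position: [0.4883, 0.0012, 0.1575]
tool_rot: [0.683, 0.731, -0.002, -0.001]
ft_force: [-7.5, -1.3, 4.6]
width: -0.0
gripper_force: 3.9
```

>>> {"api": "step_arm", "payload": {
  "moves": [
    [[0.0004,0.0025,0],0.002],
    [[0,0,0],0],
    [[0,0,0],0]
  ]
}}

```text
clock: 32.55
position: [0.4888, 0.0014, 0.1574]
tool_rot: [0.687, 0.726, -0.003, -0.003]
ft_force: [-12.8, -2.1, 8.6]
width: 0.001
gripper_force: 6.3
```

```bash
python3 - <<'E'
from h import *
tf();lf()
E
```

```text
clk 32.55 toolx-stand deg 81.8 F tool [ -1.41 -13.    -8.54] stand xy mm [-94.8  65. ] z 0.1574 w 0.001
phi_tool 0.029 along -0.4 outward 16.4 q [ 0.12  0.12 -0.19  2.    0.03  1.03 -0.03]
```

>>> {"api": "step_arm", "payload": {
  "moves": [
    [[0,-0.01,0],0],
    [[0,-0.03,0],0],
    [[0,-0.02,-0.02],0],
    [[0,0,-0.06],0],
    [[0,0,-0.06],0]
  ]
}}

```text
clock: 33.17
position: [0.4472, -0.0002, 0.2641]
tool_rot: [0.687, 0.726, 0.001, 0.001]
ft_force: [0.9, -0.4, -0.5]
width: -0.002
gripper_force: 0.0
```

>>> {"api": "step_arm", "payload": {
  "moves": [
    [[-0.04,0.06,-0.04],0],
    [[-0.03,0.07,0],0],
    [[0,0.06,0],0],
    [[0,0,0],0],
    [[0,0,0],0]
  ]
}}

```text
clock: 33.8
position: [0.5918, -0.0448, 0.2924]
tool_rot: [0.687, 0.726, 0.0, -0.0]
ft_force: [-0.3, -1.0, -0.3]
width: 0.0
gripper_force: 0.0
```

```bash
cat > chk.py <<'E'
from h import *
tf();print(env.read_state()['ft_force'].round(2))
snap('wrist','w7');snap('side','d7');snap('scene','s7')
for f in('w7','d7','s7','w3'):
    im=cv2.imread(f'pics/{f}.png').astype(int);b,g,r=im[...,0],im[...,1],im[...,2]
    m=((r>110)&(g<50)&(b<50)).astype('uint8');c0=proj(f,[*world([-.09,.03]),.09])[0]
    n,l,st,ce=cv2.connectedComponentsWithStats(m)
    for i in range(1,n):
        if st[i,4]>12 and np.linalg.norm(ce[i]-c0)<130:
            v,u=np.nonzero(l==i);P=np.array([(rot(-Y)@(pix2z(f,a,e,.095)[:2]-S)) for a,e in zip(u,v)])
            w,V=np.linalg.eigh(np.cov(P.T));d=V[:,1]*np.sign(V[1,1]);c=P.mean(0)
            q=c-[-.072,-.011];print(f,st[i].tolist(),'ctr mm',(c*1000).round(1),'phi axis',(np.arctan2(d[1],d[0])-np.arctan2(.985,.17)).round(3),'phi centroid',(np.arctan2(q[1],q[0])-np.arctan2(.0677,-.0055)).round(3),'len',(np.ptp(P@d)*1000).round(0))
E
python3 chk.py
```

```text
clk 33.8 toolx-stand deg 81.9 F tool [-0.98 -0.36  0.3 ] stand xy mm [-2.8 -0.5] z 0.2924 w 0.0
[-0.3 -1.  -0.3]
d7 [361, 240, 6, 17, 27] ctr mm [-79.9  60.4] phi axis 0.007 phi centroid 0.03 len 52.0
s7 [323, 213, 18, 7, 38] ctr mm [-82.2  54.1] phi axis 0.014 phi centroid 0.074 len 49.0
w3 [116, 262, 45, 8, 191] ctr mm [-148.3  -19.3] phi axis 1.716 phi centroid -4.686 len 38.0
```

Both fixed cameras put the handle's axis within about 0.01 rad of latched. The over-centre drop and the hard stop were both felt, and the gripper is clear.

```bash
python3 - <<'E'
from h import *
for f in('s7','d7'):
    u0,v0=proj(f,[*S,.1545])[0].astype(int);im=cv2.imread(f'pics/{f}.png').min(2)[v0-22:v0+22,u0-25:u0+26]
    m=((im<60)*255).astype('uint8');n,l,st,ce=cv2.connectedComponentsWithStats(m)
    for i in range(1,n):
        if 80<st[i,4]<900: p=pix2z(f,ce[i][0]+u0-25,ce[i][1]+v0-22,.152);print(f,st[i].tolist(),(rot(-Y)@(p[:2]-S)*1000).round(1))
print(env.job_done())
E
```

```text
s7 [19, 18, 14, 10, 117] [-3.7 -1.5]
the job is handed in; nothing more can be done
None
```

The job is handed in. The piece is bedded on the gasket and let go, and the loose half was pressed home at about 12 N with the lever open. The lever then went over centre to its hard stop, within about 0.01 rad of latched in both fixed cameras. The jaw angle and the piece's final position were not measured precisely after latching: the last camera fix, good only to a few mm, put the piece's top about 4 mm off the axis.

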